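Grind the stale rolls in the crumb mill

TASK

Put all the dark stale rolls from the board into the mill's hopper, leaving the golden fresh ones on the board. Then lower the lid gently until it is shut on the hopper, push its red knob down and quarter-turn it clockwise so that the bayonet locks and the knob springs back up, and only once it is locked press the green start button fully and let go. Do not disturb the honey jar.

Things in the scene. Friction and masses are not known exactly. Their poses are not given: they have to be found in the camera images.
- mill: bench crumb mill, fixed to the table. Origin on the table under the hopper's centre; its x axis runs along the hinge line, +y points to the lid's hinge, -y to the console, z up. Steel hopper open at the top: inside 240 mm along x by 150 mm along y, walls 6 mm, floor 45 mm and rim 125 mm above the table. Grey console beside it on the -y side, from y = -81 to -147 mm, 252 mm long, 112 mm high, carrying the brass bayonet socket in its middle and the start button
- lid (a joint): angle of the clear hinged lid in rad: 0 closed on the rim, grows as it opens upwards, to 1.9; it stands open, leaning back a little, at 1.6 to 1.82. Stiff hinge: the lid stays wherever it is left and takes about 4 to 8 N at its free edge to move. The lid is a plate 8 mm thick, 252 mm along the hinge; its free edge is 162 mm from the hinge; in the middle a steel ear 60 mm wide, which carries the red lock knob, reaches to 220 mm from the hinge
- lid_hinge (a point): middle of the lid's hinge line, on the underside of the lid, at y = +81 mm and 125 mm up in the mill's frame; turns with the lid: x along the hinge (as the mill's x when closed), -y from the hinge to the free edge, z out of the lid's outer (top) face
- lock_push (a joint): how far the red bayonet knob is pushed in towards the lid, in m: 0 sprung out, 0.010 fully in. The spring gives about 3.5 N at 0 and 10.5 N at 0.010. The knob can pass the catches only when pushed in more than about 0.007; locked, it springs back to about 0.003; with the turn unfinished it is held at about 0.006
- lock_turn (a joint): turn of the red bayonet knob in rad, clockwise seen from above: 0 unlocked, stop at 1.62, locked at about 1.57 (springs up into its notch within about 0.2 of this). With the lid shut it cannot be turned past about 0.25 unless pushed in; keep it at 0 until the lid is shut, or its cross pin will not enter the socket
- lock_grip (a point): centre of the red knob's grip bar, on the knob's axis. The bar is 50 mm long, 14 mm thick, 24 mm tall (12 mm above and below this point), and stands on a red round flange 54 mm across whose top is 12 mm below this point. Turns with the knob: x along the bar, z out along the knob's axis (up when the lid is shut). It lies 192 mm from the hinge; with the lid shut it is at x = 0, y = -111 mm in the mill's frame and, knob out, 164 mm above the table
- start (a joint): travel of the green start button in m: 0 out, 0.006 fully pressed (about 5 N); springs back
- start_top (a point): centre of the top of the green start button, 32 mm across, on the console, about 134 mm above the table, facing up
- board: pale marble slab (the board), fixed, 290 x 290 mm, 18 mm thick, on which all the rolls start; origin at the centre of its underside
- honey: amber jar 60 mm across, 90 mm high, a bystander to leave alone; origin at the centre of its underside
- stale1: stale roll, dark brown with a pale cross on top, hard, 54 mm across, 44 mm high, with a flat underside and a domed top (straight sided from 10 to 26 mm up, narrowing above to 40 mm across at 38 mm up); 40 to 85 g; origin at the centre of its underside, z towards its top. May be absent
- stale2: stale roll, dark brown with a pale cross on top, hard, 54 mm across, 44 mm high, with a flat underside and a domed top (straight sided from 10 to 26 mm up, narrowing above to 40 mm across at 38 mm up); 40 to 85 g; origin at the centre of its underside, z towards its top. May be absent
- stale3: stale roll, dark brown with a pale cross on top, hard, 54 mm across, 44 mm high, with a flat underside and a domed top (straight sided from 10 to 26 mm up, narrowing above to 40 mm across at 38 mm up); 40 to 85 g; origin at the centre of its underside, z towards its top. May be absent
- stale4: stale roll, dark brown with a pale cross on top, hard, 54 mm across, 44 mm high, with a flat underside and a domed top (straight sided from 10 to 26 mm up, narrowing above to 40 mm across at 38 mm up); 40 to 85 g; origin at the centre of its underside, z towards its top. May be absent
- stale5: stale roll, dark brown with a pale cross on top, hard, 54 mm across, 44 mm high, with a flat underside and a domed top (straight sided from 10 to 26 mm up, narrowing above to 40 mm across at 38 mm up); 40 to 85 g; origin at the centre of its underside, z towards its top. May be absent
- fresh1: fresh roll, golden with a cream cross on top, 54 mm across, 44 mm high, with a flat underside and a domed top (straight sided from 10 to 26 mm up, narrowing above to 40 mm across at 38 mm up); 40 to 85 g; origin at the centre of its underside, z towards its top. Stays on the board
- fresh2: fresh roll, golden with a cream cross on top, 54 mm across, 44 mm high, with a flat underside and a domed top (straight sided from 10 to 26 mm up, narrowing above to 40 mm across at 38 mm up); 40 to 85 g; origin at the centre of its underside, z towards its top. Stays on the board
There are look-alikes about, which are no part of the job. What is shaped like the stale1 but blue or turquoise is not meant. What is shaped like the stale4 but purple is not meant.

How it is judged:
By the outcome, as a careful person would: the job done as asked, in the order asked, and still so for the second after the job is handed in, with the robot touching nothing.
Of stale1, stale2, stale3, stale4, stale5 only 3 to 5 are there at a start; the rules pass over those that are not, and their reading is None.
At some moment in a run one of stale1, stale2, stale3, stale4, stale5 may be knocked a few centimetres aside while the robot is not near it.
Once in a run the grip may slacken for a moment while it holds something.
It also fails if it takes over 210 s, if anything falls off the work surface, if the arm or the gripper's body presses on something with over 40 N, if the wrist force passes 120 N, or if a joint passes its speed limit or range.

ROBOT

A 6-joint arm with a two-finger parallel gripper is mounted at the origin on the work surface. World frame = base frame: x ahead of the robot, y to its left, z up, the work surface at z = 0. Lengths are in m, angles in rad, forces in N, time in s.
With the tool pointing down it reaches from about 0.4 to 0.825 m from the base axis. Payload 7 kg.
Tool frame: the origin (TCP) lies midway between the tips of the shut fingers; the grasp point (between the pads) lies 19 mm behind it; z points along the fingers, y is the line along which they close (so a half turn about z gives the same grasp; the last joint's range is limited). The gripper opens to 88 mm and grips with 3 to 60 N. Pads are 19 mm wide; open, the fingers measure 130 mm over their backs; the gripper's body (78 mm by 193 mm) begins 47 mm behind the grasp point.
Start: joints at [1.584, 0.359, 0.012, 0, -1.224, -0.288], TCP at [0.183, 0.65, 0.227] pointing down, gripper open.
Joint ranges: [-3.07, 3.07], [-1.43, 2.12], [-1.02, 1.25], [-3.03, 1.67], [-3.05, -0], [-3.03, 3.03]. Speed limits (rad/s): [2.39, 2.39, 3.01, 3.14, 3.14, 3.14].

INTERFACE

Orientations are given as [roll, pitch, yaw] about the fixed x, y, z axes, in that order (R = Rz(yaw) Ry(pitch) Rx(roll)).
In Python, from station import arm gives the robot as it stands. The module is installed in compiled form; this text tells all that it offers.
- The arm moves only by the tool carry_out, never from a script. Its argument "commands" is a list of rows, each a list of 4 numbers: the shift along the world's x, y, z in units of 50 mm (1.0 is 50 mm), then the turn about the world's z in units of 6 degrees (1.0 is 6 degrees). A call has exactly 10 rows; each row is the pose to reach, as a shift and turn from the pose commanded when the call began; what a row does not reach only later rows make up. A row lasts 1/8 s, in which the tool goes at most 62.5 mm and 10.7 degrees, less where a joint would pass 70% of its speed; a pose out of reach is approached as far as the arm can. A call with a gripper value outside its range is refused whole. "claw" is the closure, from 0 (fully open) to 1 (shut), set as the call begins (left out, the last holds). The fingers move at their own pace and stop on an object; "force" is the grip in N (left out, the last holds). Time passes only in rows, so rows that repeat a pose let the fingers close, or fill a call up. It gives the time, the measured TCP pose, the force, the opening and the grip force at its end, in the units of the state.
- arm.get_state(): the state, without advancing time (a new reading comes with each control period).
- arm.grab_frame(name): name is "scene" or "top" or "wrist"; returns a dict with "pixels" (400x640x3 uint8, red, green, blue), "fx", "fy", "cx", "cy" (pixels), "eye" and "orientation" of the camera in the world. Camera axes: x right, y down, z forward; pixel columns grow to the right and rows downward; lengths in m; the calibration is good to about 2 mm. A picture is of the moment at which its call begins. There is no depth.
- arm.job_done(): hands the job in; it is judged then, once.
Trained networks look in a picture, given as the dict that the camera call returned (one of the last four; its "shot" number tells which), for a name from the list of things; names that differ only in an ending like _2 or _b are one class to them, and where a whole thing is asked for, a point or a joint stands for the part that bears it (a point fixed in the world has none). Each returns a list of dicts, best first, with "conf" (0 to 1); they miss things now and then, are a little off and sometimes report something else, mostly with a low value. They report only what shows in the picture. A call takes as long as a camera call. They do not tell look-alikes from the thing itself.
- arm.regions_of(picture, query): "pixels" (400x640 bool, what is visible of it) and "uv" ([column, row] in pixels, amid what is visible of it).
- arm.mark_of(picture, query): "uv" ([column, row] in pixels: a listed point, or the origin of a listed thing).
The state is a dict: "t": time; "q": joint angles; "qd": joint speeds; "joint_efforts": joint torques, N m; "eef_pos": TCP position; "ee_rot": TCP orientation; "force": force on the tool from outside, world axes, zero at the start; "moment": the same for the moment, N m; "width": finger opening in m; "gripper_force": force on a finger pad.
Only numpy, scipy, OpenCV 4.12 (cv2) and the standard library are available. Lean on these libraries where they do the work, as an engineer would, in place of code of your own. Each camera call takes 0.05 s, during which the arm holds its last target. There are 200 camera calls.

## Working session

There is one attempt and no reset: what is moved stays moved. The work goes in short steps, Python scripts to look and compute and a tool call to move; the robot and the scene stay as the last step left them, time stands still between calls to the robot, and variables do not carry over. Pictures are saved under pics/ and viewed, at most 14 in all, crops included, and the job is handed in when it is done.

Besides the shell and the picture viewer there is one more tool, called after "Call:" by a JSON object that holds its "name" and its "arguments". carry_out: Moves the arm, as the interface text tells. Its arguments: {"type":"object","properties":{"commands":{"type":"array","items":{"type":"array","items":{"type":"number"}}},"claw":{"type":"number"},"force":{"type":"number"}},"required":["commands"]}

```bash
mkdir -p pics; cat > h.py <<'E'
from station import arm
import numpy as np, cv2
from scipy.spatial.transform import Rotation as Ro
def R(f):
    o=np.array(f["orientation"],float)
    if o.shape==(3,3): return o
    if o.size==3: return Ro.from_euler("xyz",o).as_matrix()
    return Ro.from_quat(o).as_matrix()
def ray(f,uv,z):
    d=R(f)@np.array([(uv[0]-f["cx"])/f["fx"],(uv[1]-f["cy"])/f["fy"],1.]); e=np.array(f["eye"])
    return e+d*(z-e[2])/d[2]
def proj(f,p):
    c=R(f).T@(np.array(p)-f["eye"]); return c[:2]/c[2]*[f["fx"],f["fy"]]+[f["cx"],f["cy"]]
def save(f,n): cv2.imwrite(f"pics/{n}.png",cv2.cvtColor(f["pixels"],cv2.COLOR_RGB2BGR))
def S():
    s=arm.get_state(); print({k:np.round(s[k],3).tolist() for k in ("t","q","eef_pos","ee_rot","force","width","gripper_force")}); return s
E
python3 - <<'E'
from h import *
S()
for n in ("top","scene"):
    f=arm.grab_frame(n); save(f,n); print(n,f["eye"],f["orientation"],f["fx"])
    for q in ("stale1","fresh1","lid_hinge","lock_grip","start_top","honey","board","mill"):
        for m in arm.mark_of(f,q)[:8]:
            z={"stale1":.018,"fresh1":.018,"start_top":.134}.get(q,0)
            uv=np.array(m["uv"]); print(q,round(m["conf"],2),uv.round(0),ray(f,uv,z).round(3), f["pixels"][int(uv[1])%400,int(uv[0])%640])
E
```

```text
{'t': 0.0, 'q': [1.584, 0.359, 0.011, -0.0, -1.224, -0.288], 'eef_pos': [0.183, 0.649, 0.226], 'ee_rot': [3.14, -0.0, -0.275], 'force': [-0.299, -0.15, -0.094], 'width': 0.088, 'gripper_force': 0.0}
top [ 0.408381   -0.03198711  1.20641582] [-3.06837763 -0.01766659 -1.57000789] 421.0240850252971
stale1 0.87 [394. 190.] [ 0.527 -0.276  0.018] [68 32 16]
stale1 0.83 [367. 265.] [ 0.317 -0.197  0.018] [ 23 135 121]
stale1 0.7 [424. 273.] [ 0.295 -0.359  0.018] [136 129 141]
stale1 0.66 [471. 184.] [ 0.545 -0.497  0.018] [ 94  39 108]
stale1 0.55 [427. 190.] [ 0.529 -0.37   0.018] [63 27 12]
stale1 0.54 [396. 160.] [ 0.613 -0.283  0.018] [160 136 103]
fresh1 0.73 [366. 162.] [ 0.609 -0.196  0.018] [194 136  67]
fresh1 0.52 [428. 224.] [ 0.433 -0.37   0.018] [196 136  55]
lid_hinge 0.74 [228. 199.] [0.503 0.199 0.   ] [121 124 118]
lock_grip 0.69 [429. 223.] [ 0.434 -0.379  0.   ] [190 149  81]
lock_grip 0.56 [177. 192.] [0.524 0.345 0.   ] [184  36  28]
start_top 0.49 [297. 157.] [ 0.602 -0.004  0.134] [ 66 160  81]
honey 0.73 [154. 187.] [0.537 0.409 0.   ] [54 31 12]
board 0.56 [400. 1
[... 381 characters left out ...]
08. 145.] [ 0.319 -0.328  0.018] [ 5 17 37]
stale1 0.52 [250. 189.] [ 0.599 -0.292  0.018] [70 44 31]
stale1 0.48 [329. 167.] [ 0.318 -0.198  0.018] [29 90 80]
fresh1 0.72 [266. 208.] [ 0.599 -0.194  0.018] [149 100  50]
fresh1 0.57 [279. 152.] [ 0.427 -0.365  0.018] [123  80  39]
lid_hinge 0.64 [361. 263.] [0.462 0.152 0.   ] [138 137 129]
lock_grip 0.56 [394. 258.] [ 0.366  0.203 -0.   ] [149  34  30]
start_top 0.54 [279. 151.] [ 0.468 -0.287  0.134] [129  83  40]
start_top 0.42 [302. 231.] [0.582 0.001 0.134] [ 43 104  52]
honey 0.9 [400. 343.] [0.533 0.406 0.   ] [112  69  41]
board 0.76 [274. 182.] [ 0.512 -0.278  0.   ] [32 15  8]
mill 0.56 [341. 258.] [0.503 0.099 0.   ] [129 126 116]
```

View pics/top.png

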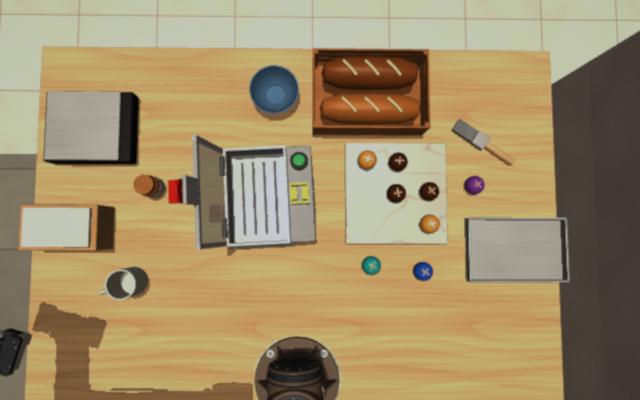

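View pics/scene.png

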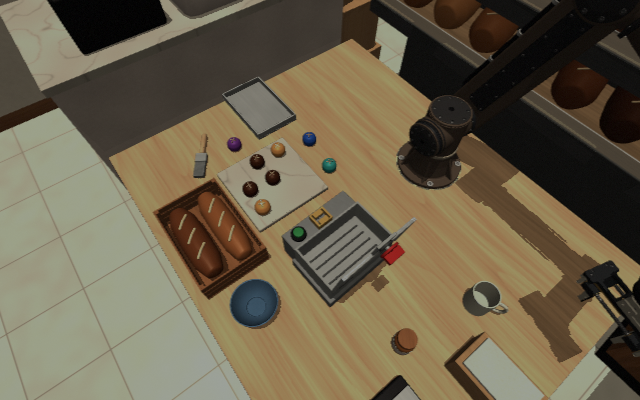

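The top view shows three dark rolls at px (394,190), (427,190) and (396,160), and golden rolls at (366,162) and (428,224). The blue, teal and purple look-alikes are off the board. The mill is at (260,198) with its lid standing open to the left and the red knob at (177,192). The jar is at (150,187). First I rise clear of the lid and move over to the board.

Call:
{"name": "carry_out", "arguments": {"commands": [[0,0,1,-0.5],[0,0,2,-1],[0,0,3,-1.5],[0,0,4,-2],[0.5,-1.1,4,-2.5],[0.9,-2.2,4,-3],[1.3,-3.3,4,-3.5],[1.8,-4.4,4,-4],[2.2,-5.5,4,-4.5],[2.6,-6.6,4,-4.9]], "claw": 0}}

```text
t: 2.15
eef_pos: [0.3134, 0.3177, 0.4269]
ee_rot: [-3.141, 0.0, -0.789]
force: [1.2, -0.6, 0.3]
width: 0.0872
gripper_force: 0.0
```

Call:
{"name": "carry_out", "arguments": {"commands": [[0.5,-1.2,0,0],[0.9,-2.4,0,0],[1.4,-3.6,0,0],[1.9,-4.8,0,0],[2.3,-6,0,0],[2.8,-7.2,0,0],[3.3,-8.4,0,0],[3.8,-9.6,0,0],[4.3,-10.8,0,0],[4.9,-12.4,0,0]]}}

```text
t: 3.4
eef_pos: [0.5437, -0.2634, 0.4266]
ee_rot: [-3.141, -0.0, -0.788]
force: [1.0, 1.1, 0.3]
width: 0.0876
gripper_force: 0.0
```

Call:
{"name": "carry_out", "arguments": {"commands": [[0,0,-0.7,0],[0,0,-1.4,0],[0,0,-2,0],[0,0,-2.5,0],[0,0,-3,0],[0,0,-3,0],[0,0,-3,0],[0,0,-3,0],[0,0,-3,0],[0,0,-3,0]]}}

```text
t: 4.65
eef_pos: [0.5433, -0.2613, 0.277]
ee_rot: [-3.141, -0.0, -0.788]
force: [-0.0, -0.1, -0.8]
width: 0.0876
gripper_force: 0.0
```

```bash
cat >> h.py <<'E'
def rolls(cams=("wrist","top")):
    p=arm.get_state()["eef_pos"]
    for n in cams:
        f=arm.grab_frame(n)
        for q in ("stale1","fresh1"):
            for m in arm.regions_of(f,q)[:8]:
                uv=np.array(m["uv"]); k=np.array(m["pixels"]); 
                w=ray(f,uv,.043); c=np.median(f["pixels"][k],0)
                if abs(w[0]-.53)<.17 and abs(w[1]+.29)<.17 and m["conf"]>.3: print(n,q,round(m["conf"],2),uv.round(),w[:2].round(3),c,"d",((w[:2]-p[:2])/.05).round(2))
    return f
E
python3 - <<'E'
from h import *
S(); rolls()
f=arm.grab_frame("wrist"); save(f,"w1")
E
```

```text
{'t': 4.65, 'q': [-0.124, 0.212, -0.076, 0.0, -1.282, 0.907], 'eef_pos': [0.543, -0.261, 0.277], 'ee_rot': [-3.141, -0.0, -0.788], 'force': [-0.004, -0.148, -0.789], 'width': 0.088, 'gripper_force': 0.0}
wrist stale1 0.81 [394. 130.] [ 0.522 -0.37 ] [96. 70. 52.] d [-0.42 -2.17]
wrist stale1 0.79 [344. 177.] [ 0.524 -0.279] [76. 64. 51.] d [-0.39 -0.35]
wrist stale1 0.57 [303. 130.] [ 0.607 -0.285] [102.  79.  61.] d [ 1.28 -0.47]
wrist fresh1 0.66 [436. 180.] [ 0.431 -0.366] [225.5 153.   64. ] d [-2.24 -2.1 ]
wrist fresh1 0.57 [255. 174.] [ 0.613 -0.195] [223. 154.  72.] d [1.4  1.32]
top stale1 0.77 [398. 192.] [ 0.52  -0.281] [48.  27.  17.5] d [-0.47 -0.39]
top stale1 0.57 [392. 168.] [ 0.587 -0.266] [64.  33.  16.5] d [ 0.87 -0.09]
top stale1 0.44 [421. 189.] [ 0.529 -0.347] [59. 32. 24.] d [-0.3  -1.71]
top fresh1 0.64 [431. 222.] [ 0.435 -0.373] [223. 149.  62.] d [-2.16 -2.23]
```

View pics/w1.png

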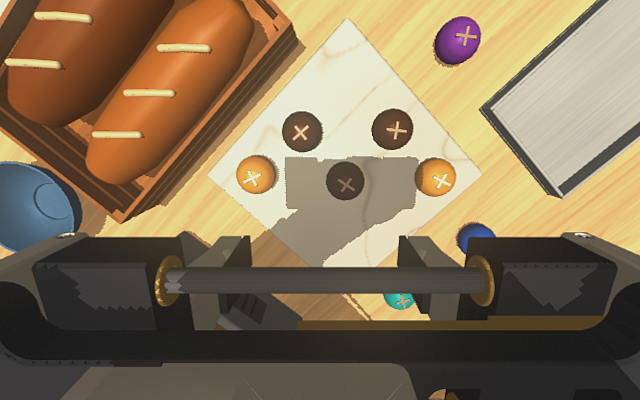

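The wrist view shows the three stale rolls at (302,131), (392,130) and (346,181), with fresh ones at (256,175) and (436,177). I take the near one first.

Call:
{"name": "carry_out", "arguments": {"commands": [[-0.2,-0.2,-0.8,0],[-0.4,-0.35,-1.7,0],[-0.4,-0.35,-2.6,0],[-0.4,-0.35,-3.5,0],[-0.4,-0.35,-4.2,0],[-0.4,-0.35,-4.7,0],[-0.4,-0.35,-5.05,0],[-0.4,-0.35,-5.05,0],[-0.4,-0.35,-5.05,0],[-0.4,-0.35,-5.05,0]]}}

```text
t: 6.25
eef_pos: [0.524, -0.2789, 0.0253]
ee_rot: [-3.14, -0.002, -0.788]
force: [0.5, 1.2, 0.3]
width: 0.0873
gripper_force: 0.0
```

Call:
{"name": "carry_out", "arguments": {"commands": [[0,0,0,0],[0,0,0,0],[0,0,0,0],[0,0,0,0],[0,0,0.5,0],[0,0,1.2,0],[0,0,2,0],[0,0,3,0],[0,0,4,0],[0,0,4,0]], "claw": 1, "force": 25}}

```text
t: 7.5
eef_pos: [0.5254, -0.2795, 0.2288]
ee_rot: [-3.138, -0.007, -0.787]
force: [0.6, 0.1, -0.8]
width: 0.0521
gripper_force: 25.0
```

```bash
python3 - <<'E'
from h import *
S()
f=arm.grab_frame("top"); 
for q,z in (("lid_hinge",.125),("lock_grip",.3),("start_top",.134)):
    for m in arm.mark_of(f,q)[:2]: print(q,round(m["conf"],2),np.round(m["uv"]),ray(f,m["uv"],z).round(3))
for uv,z in (((300,193),.115),((229,149),.125),((287,149),.125),((232,245),.125),((290,243),.125)): print(uv,ray(f,uv,z).round(3))
im=cv2.resize(f["pixels"][130:260,160:340],None,fx=4,fy=4,interpolation=cv2.INTER_CUBIC)
save({"pixels":im},"t2")
E
```

```text
{'t': 7.5, 'q': [-0.16, 0.222, -0.175, 0.001, -1.166, 0.943], 'eef_pos': [0.525, -0.279, 0.229], 'ee_rot': [-3.138, -0.007, -0.787], 'force': [0.593, 0.093, -0.806], 'width': 0.052, 'gripper_force': 25.0}
lid_hinge 0.59 [225. 197.] [0.498 0.181 0.125]
lock_grip 0.6 [174. 192.] [0.495 0.256 0.3  ]
start_top 0.67 [298. 159.] [ 0.597 -0.005  0.134]
(300, 193) [ 0.51  -0.01   0.115]
(229, 149) [0.623 0.174 0.125]
(287, 149) [0.624 0.024 0.125]
(232, 245) [0.376 0.162 0.125]
(290, 243) [0.381 0.014 0.125]
```

View pics/t2.png

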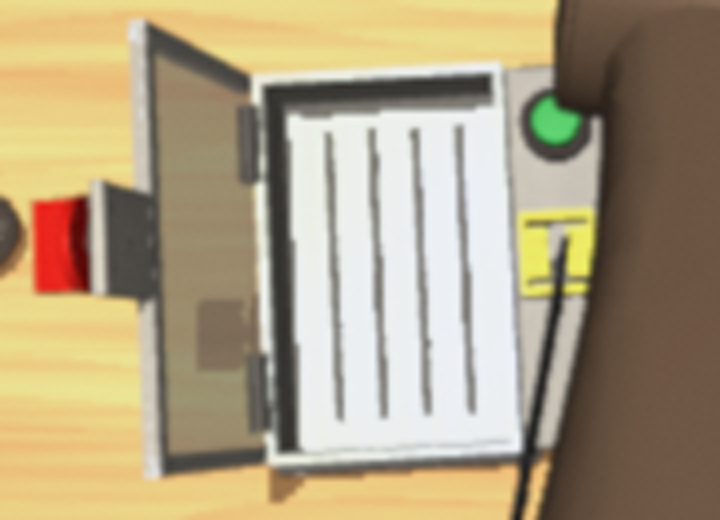

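Mill centre is about (0.502, 0.100) with yaw about 0.05 rad. I carry the first roll to the hopper.

Call:
{"name": "carry_out", "arguments": {"commands": [[-0.2,0.7,0,-0.9],[-0.4,1.6,0,-1.8],[-0.6,2.5,0,-2.7],[-0.8,3.4,0,-3.6],[-1,4.3,0,-4.5],[-1.2,5.2,0,-5.4],[-1.4,6.1,0,-6.3],[-1.55,6.85,0,-7],[-1.55,6.85,-0.5,-7],[-1.55,6.85,-1,-7]]}}

```text
t: 8.95
eef_pos: [0.4449, 0.0642, 0.1724]
ee_rot: [3.14, -0.001, -1.52]
force: [1.0, 0.4, -0.5]
width: 0.0521
gripper_force: 25.0
```

Call:
{"name": "carry_out", "arguments": {"commands": [[0,0,-0.5,0],[0,0,-1.1,0],[0,0,-1.6,0],[0,0,-2,0],[0,0,-2.1,0],[0,0,-2.1,0],[0,0,-2.1,0],[0,0,-2.1,0],[0,0,-2.1,0],[0,0,-2.1,0]]}}

```text
t: 10.2
eef_pos: [0.4458, 0.0638, 0.0693]
ee_rot: [-3.141, 0.0, -1.521]
force: [0.5, -1.2, -1.3]
width: 0.052
gripper_force: 25.0
```

```bash
python3 - <<'E'
from h import *
S()
f=arm.grab_frame("wrist"); save(f,"w2")
E
```

```text
{'t': 10.2, 'q': [0.582, 0.163, -0.676, -0.0, -0.731, -0.532], 'eef_pos': [0.446, 0.064, 0.069], 'ee_rot': [-3.141, 0.0, -1.521], 'force': [0.539, -1.217, -1.324], 'width': 0.052, 'gripper_force': 25.0}
```

View pics/w2.png

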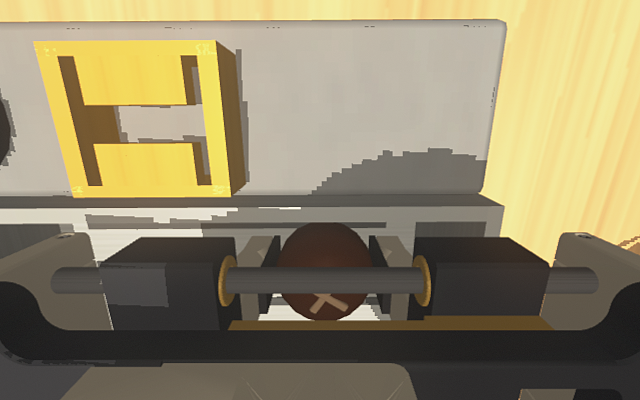

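The roll is held inside the hopper near the right-hand end, with the socket at (140,120). I release it and go back for the next.

Call:
{"name": "carry_out", "arguments": {"commands": [[0,0,0,0],[0,0,0,0],[0,0,0,0],[0,0,0.4,0],[0,0,1,0],[0,0,1.8,0],[0,0,2.7,0],[0,0,3.6,0],[0,0,4.2,0],[0,0,4.2,0]], "claw": 0.2}}

```text
t: 11.5
eef_pos: [0.4468, 0.0642, 0.2815]
ee_rot: [-3.137, 0.002, -1.521]
force: [-0.8, 0.8, -0.7]
width: 0.0703
gripper_force: 0.0
```

Call:
{"name": "carry_out", "arguments": {"commands": [[0.2,-0.8,0,0.9],[0.4,-1.7,0,1.8],[0.6,-2.6,0,2.7],[0.8,-3.5,0,3.6],[1,-4.4,0,4.5],[1.2,-5.3,0,5.4],[1.4,-6.2,0,6.3],[1.6,-7,0,7],[1.7,-7.4,0,7],[1.7,-7.4,0,7]], "claw": 0}}

```text
t: 12.75
eef_pos: [0.5304, -0.307, 0.2776]
ee_rot: [3.141, 0.002, -0.791]
force: [-0.8, 0.1, -0.8]
width: 0.0873
gripper_force: 0.0
```

```bash
python3 - <<'E'
from h import *
S(); rolls()
E
```

```text
{'t': 12.75, 'q': [-0.207, 0.231, -0.051, -0.0, -1.292, 0.986], 'eef_pos': [0.53, -0.307, 0.278], 'ee_rot': [3.141, 0.002, -0.791], 'force': [-0.775, 0.134, -0.821], 'width': 0.087, 'gripper_force': 0.0}
wrist stale1 0.98 [362. 145.] [ 0.524 -0.372] [94. 70. 53.] d [-0.13 -1.31]
wrist fresh1 0.97 [228. 191.] [ 0.611 -0.196] [218. 149.  69.] d [1.61 2.21]
wrist fresh1 0.66 [403. 194.] [ 0.433 -0.366] [147. 101.  52.] d [-1.94 -1.18]
top stale1 0.69 [428. 190.] [ 0.525 -0.367] [76. 39. 24.] d [-0.1  -1.21]
```

Call:
{"name": "carry_out", "arguments": {"commands": [[0,-0.6,-0.5,0],[-0.1,-1.3,-1.3,0],[-0.1,-1.3,-2.3,0],[-0.1,-1.3,-3.3,0],[-0.1,-1.3,-4.1,0],[-0.1,-1.3,-4.7,0],[-0.1,-1.3,-5.05,0],[-0.1,-1.3,-5.05,0],[-0.1,-1.3,-5.05,0],[-0.1,-1.3,-5.05,0]]}}

```text
t: 14.3
eef_pos: [0.5266, -0.3716, 0.0281]
ee_rot: [-3.141, -0.002, -0.788]
force: [0.4, 0.5, -0.4]
width: 0.0878
gripper_force: 0.0
```

Call:
{"name": "carry_out", "arguments": {"commands": [[0,0,0,0],[0,0,0,0],[0,0,0,0],[0,0,0,0],[0,0,0.5,0],[0,0,1.2,0],[0,0,2,0],[0,0,3,0],[0,0,4,0],[0,0,4,0]], "claw": 1, "force": 25}}

```text
t: 15.55
eef_pos: [0.5277, -0.3723, 0.2316]
ee_rot: [-3.139, -0.008, -0.788]
force: [-0.4, -0.8, -0.4]
width: 0.052
gripper_force: 25.0
```

Call:
{"name": "carry_out", "arguments": {"commands": [[0.1,0.7,0,-0.8],[0.2,1.7,0,-1.6],[0.3,2.7,0,-2.4],[0.4,3.7,0,-3.2],[0.4,4.7,0,-4],[0.5,5.7,0,-4.8],[0.5,6.7,0,-5.6],[0.6,7.7,0,-6.4],[0.6,8.5,0,-7],[0.6,8.8,0,-7]]}}

```text
t: 16.8
eef_pos: [0.5552, 0.0706, 0.2257]
ee_rot: [3.14, -0.0, -1.519]
force: [0.7, -0.3, -1.5]
width: 0.0523
gripper_force: 25.0
```

Call:
{"name": "carry_out", "arguments": {"commands": [[0,0,-0.5,0],[0,0,-1.1,0],[0,0,-1.7,0],[0,0,-2.3,0],[0,0,-2.8,0],[0,0,-3.15,0],[0,0,-3.15,0],[0,0,-3.15,0],[0,0,-3.15,0],[0,0,-3.15,0]]}}

```text
t: 18.05
eef_pos: [0.5561, 0.0689, 0.0698]
ee_rot: [-3.14, 0.0, -1.521]
force: [-0.2, 0.4, -0.8]
width: 0.0523
gripper_force: 25.0
```

Call:
{"name": "carry_out", "arguments": {"commands": [[0,0,0,0],[0,0,0,0],[0,0,0,0],[0,0,0.4,0],[0,0,1,0],[0,0,1.8,0],[0,0,2.7,0],[0,0,3.6,0],[0,0,4.2,0],[0,0,4.2,0]], "claw": 0.2}}

```text
t: 19.3
eef_pos: [0.5569, 0.0691, 0.282]
ee_rot: [-3.137, 0.002, -1.521]
force: [-0.3, 0.8, -0.3]
width: 0.0702
gripper_force: 0.0
```

Call:
{"name": "carry_out", "arguments": {"commands": [[0,-0.8,0,0.8],[0,-1.7,0,1.6],[0.1,-2.6,0,2.4],[0.1,-3.5,0,3.2],[0.2,-4.4,0,4],[0.2,-5.3,0,4.8],[0.2,-6.2,0,5.6],[0.2,-6.7,0,6.4],[0.2,-6.7,0,7],[0.2,-6.7,0,7]], "claw": 0}}

```text
t: 20.55
eef_pos: [0.5652, -0.2665, 0.2778]
ee_rot: [3.141, 0.002, -0.789]
force: [0.4, -0.3, -0.6]
width: 0.0877
gripper_force: 0.0
```

```bash
python3 - <<'E'
from h import *
S(); rolls()
f=arm.grab_frame("wrist"); save(f,"w3")
E
```

```text
{'t': 20.55, 'q': [-0.129, 0.251, -0.024, -0.0, -1.298, 0.91], 'eef_pos': [0.565, -0.266, 0.278], 'ee_rot': [3.141, 0.002, -0.789], 'force': [0.381, -0.284, -0.606], 'width': 0.088, 'gripper_force': 0.0}
wrist stale1 0.62 [311. 142.] [ 0.61  -0.286] [99. 76. 57.] d [ 0.89 -0.39]
wrist fresh1 0.83 [265. 188.] [ 0.611 -0.195] [222. 152.  69.] d [0.92 1.42]
wrist fresh1 0.66 [442. 192.] [ 0.432 -0.367] [220. 150.  65.] d [-2.67 -2.01]
top stale1 0.68 [395. 163.] [ 0.601 -0.275] [75. 39. 25.] d [ 0.72 -0.18]
top fresh1 0.64 [432. 223.] [ 0.435 -0.374] [224.  150.5  63. ] d [-2.61 -2.16]
```

View pics/w3.png

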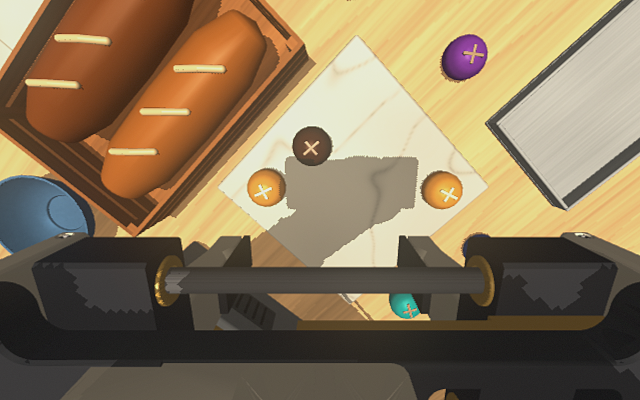

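One stale roll is left at (312,146); both fresh ones sit undisturbed at (266,188) and (442,190).

Call:
{"name": "carry_out", "arguments": {"commands": [[0.4,-0.2,-0.5,0],[0.9,-0.4,-1.3,0],[0.9,-0.4,-2.3,0],[0.9,-0.4,-3.3,0],[0.9,-0.4,-4.1,0],[0.9,-0.4,-4.7,0],[0.9,-0.4,-5.05,0],[0.9,-0.4,-5.05,0],[0.9,-0.4,-5.05,0],[0.9,-0.4,-5.05,0]]}}

```text
t: 22.15
eef_pos: [0.6112, -0.2863, 0.0273]
ee_rot: [-3.141, -0.001, -0.788]
force: [-1.1, -0.6, 0.0]
width: 0.088
gripper_force: 0.0
```

Call:
{"name": "carry_out", "arguments": {"commands": [[0,0,0,0],[0,0,0,0],[0,0,0,0],[0,0,0,0],[0,0,0.5,0],[0,0,1.2,0],[0,0,2,0],[0,0,3,0],[0,0,4,0],[0,0,4,0]], "claw": 1, "force": 25}}

```text
t: 23.4
eef_pos: [0.6129, -0.287, 0.232]
ee_rot: [-3.137, -0.008, -0.788]
force: [0.3, 0.8, -0.5]
width: 0.0524
gripper_force: 25.0
```

Call:
{"name": "carry_out", "arguments": {"commands": [[-0.2,0.7,0,-0.8],[-0.4,1.6,0,-1.6],[-0.7,2.5,0,-2.4],[-0.9,3.4,0,-3.2],[-1.2,4.3,0,-4],[-1.4,5.2,0,-4.8],[-1.7,6.1,0,-5.6],[-1.9,7,0,-6.4],[-2.1,7.8,0,-7],[-2.25,8.3,0,-7]]}}

```text
t: 24.65
eef_pos: [0.4973, 0.1303, 0.2259]
ee_rot: [3.141, -0.0, -1.521]
force: [0.1, 0.2, -1.2]
width: 0.0521
gripper_force: 25.0
```

Call:
{"name": "carry_out", "arguments": {"commands": [[0,0,-0.5,0],[0,0,-1.1,0],[0,0,-1.7,0],[0,0,-2.3,0],[0,0,-2.8,0],[0,0,-3.1,0],[0,0,-3.1,0],[0,0,-3.1,0],[0,0,-3.1,0],[0,0,-3.1,0]]}}

```text
t: 25.9
eef_pos: [0.4986, 0.129, 0.0723]
ee_rot: [-3.14, 0.001, -1.521]
force: [0.3, 0.0, 0.3]
width: 0.0521
gripper_force: 25.0
```

Call:
{"name": "carry_out", "arguments": {"commands": [[0,0,0,0],[0,0,0,0],[0,0,0,0],[0,0,0.4,0],[0,0,1,0],[0,0,1.8,0],[0,0,2.7,0],[0,-0.5,3.6,0],[0,-1,4.5,0],[0,-1.5,5.2,0]], "claw": 0.2}}

```text
t: 27.15
eef_pos: [0.4982, 0.053, 0.3337]
ee_rot: [-3.14, 0.001, -1.521]
force: [-0.2, 0.0, 0.1]
width: 0.0699
gripper_force: 0.0
```

Call:
{"name": "carry_out", "arguments": {"commands": [[0,-0.8,0.9,0],[0,-1.6,1.5,0],[0,-2.4,1.6,0],[0,-3.2,1.6,0],[0,-3.2,1.6,0],[0,-3.2,1.6,0],[0,-3.2,1.6,0],[0,-3.2,1.6,0],[0,-3.2,1.6,0],[0,-3.2,1.6,0]], "claw": 1}}

```text
t: 28.4
eef_pos: [0.4982, -0.106, 0.4116]
ee_rot: [3.142, 0.0, -1.521]
force: [-1.0, -0.5, -0.4]
width: 0.0001
gripper_force: 0.0
```

```bash
python3 - <<'E'
from h import *
S()
t=arm.grab_frame("top"); save({"pixels":cv2.resize(t["pixels"][130:260,140:470],None,fx=2.4,fy=2.4)},"t4")
s=arm.grab_frame("scene"); save({"pixels":cv2.resize(s["pixels"][170:300,250:450],None,fx=3.5,fy=3.5)},"s4")
for n,f in (("top",t),("scene",s)):
    for q in ("lock_grip","lid_hinge","start_top"): print(n,q,[(round(m["conf"],2),np.round(m["uv"])) for m in arm.mark_of(f,q)[:2]])
# predicted knob position vs angle
M=np.array([.502,.100,0]);A=Ro.from_euler("z",.05).as_matrix()
for th in (1.6,1.65,1.7,1.75,1.8):
    p=M+A@np.array([0,.081-.192*np.cos(th)+.039*np.sin(th),.125+.192*np.sin(th)+.039*np.cos(th)]); print(th,p.round(3),proj(t,p).round(0),proj(s,p).round(0))
E
```

```text
{'t': 28.4, 'q': [0.176, 0.014, -0.009, -0.0, -1.548, -0.126], 'eef_pos': [0.498, -0.106, 0.412], 'ee_rot': [3.142, 0.0, -1.521], 'force': [-0.965, -0.455, -0.427], 'width': 0.0, 'gripper_force': 0.0}
top lock_grip []
top lid_hinge []
top start_top []
scene lock_grip [(0.54, array([393., 252.]))]
scene lid_hinge [(0.8, array([364., 262.]))]
scene start_top [(0.55, array([297., 230.])), (0.51, array([325., 259.]))]
1.6 [0.496 0.225 0.316] [187. 191.] [385. 245.]
1.65 [0.495 0.235 0.313] [182. 191.] [387. 248.]
1.7 [0.495 0.244 0.31 ] [178. 191.] [390. 251.]
1.75 [0.494 0.253 0.307] [174. 192.] [393. 255.]
1.8 [0.494 0.262 0.303] [171. 192.] [395. 258.]
```

View pics/t4.png

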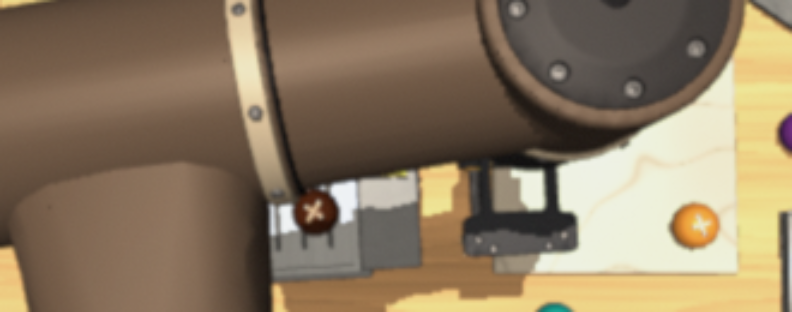

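View pics/s4.png

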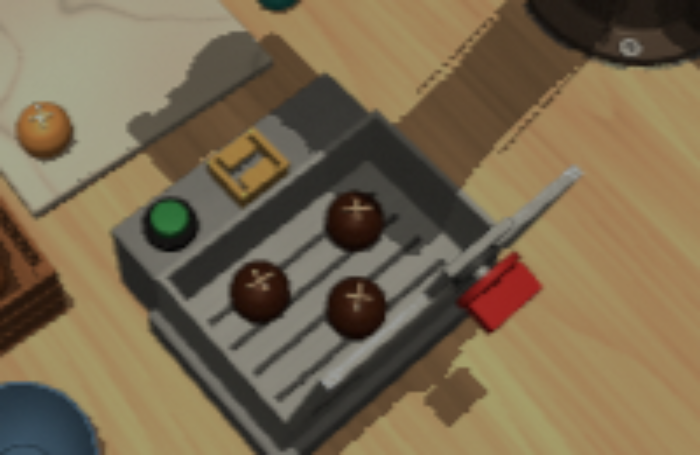

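All three stale rolls lie in the hopper (scene crop at (260,290), (355,220) and (355,305)). The lid angle is about 1.73, with the knob bar along the hinge. I now go up and over to behind the lid, beside the knob, fingers shut.

Call:
{"name": "carry_out", "arguments": {"commands": [[0.2,0.7,0.2,1.5],[0.4,1.5,0.2,3],[0.6,2.3,0.2,4.5],[0.8,3.1,0.2,6],[1,3.9,0.2,7.5],[1.1,4.7,0.2,9],[1.2,5.5,0.2,10.5],[1.4,6.3,0.2,12],[1.6,7,0.2,13.5],[1.6,7.4,0.2,15]], "claw": 1}}

```text
t: 30.05
eef_pos: [0.5785, 0.2655, 0.4204]
ee_rot: [3.141, 0.001, 0.056]
force: [-0.5, 0.6, -0.0]
width: 0.0002
gripper_force: 0.0
```

Call:
{"name": "carry_out", "arguments": {"commands": [[0,0,0,0],[0,0,-0.5,0],[0,0,-1.1,0],[0,0,-1.7,0],[0,0,-2.3,0],[0,0,-2.8,0],[0,0,-3.1,0],[0,0,-3.1,0],[0,0,-3.1,0],[0,0,-3.1,0]]}}

```text
t: 31.3
eef_pos: [0.5786, 0.264, 0.2678]
ee_rot: [-3.141, -0.002, 0.05]
force: [-0.0, 0.1, 1.1]
width: 0.0002
gripper_force: 0.0
```

```bash
cat > lid.py <<'E'
from h import *
M=np.array([.502,.100]);A=Ro.from_euler("z",.05).as_matrix()[:2,:2]
def tcp(th,r=.145):
    y=.081-r*np.cos(th)+.008*np.sin(th)+.021; z=.125+r*np.sin(th)+.008*np.cos(th)
    return np.r_[M+A@[.085,y],z]
def table(ths,ref):
    for t in ths: print(round(t,2),((tcp(t)-ref)/.05).round(2).tolist())
E
python3 - <<'E'
from lid import *
s=S(); ref=np.array(s["eef_pos"]); table(np.linspace(1.74,0,41),ref)
f=arm.grab_frame("scene"); save({"pixels":cv2.resize(f["pixels"][150:300,250:450],None,fx=3.5,fy=3.5)},"s5")
E
```

```text
{'t': 31.3, 'q': [0.734, 0.272, -0.018, 0.0, -1.279, 0.886], 'eef_pos': [0.579, 0.264, 0.268], 'ee_rot': [-3.141, -0.002, 0.05], 'force': [-0.032, 0.07, 1.051], 'width': 0.0, 'gripper_force': 0.0}
1.74 [0.03, -0.51, -0.02]
1.7 [0.04, -0.64, 0.0]
1.65 [0.04, -0.76, 0.02]
1.61 [0.05, -0.89, 0.04]
1.57 [0.06, -1.01, 0.05]
1.52 [0.06, -1.14, 0.05]
1.48 [0.07, -1.26, 0.05]
1.44 [0.07, -1.39, 0.04]
1.39 [0.08, -1.52, 0.03]
1.35 [0.09, -1.64, 0.01]
1.31 [0.09, -1.76, -0.02]
1.26 [0.1, -1.89, -0.04]
1.22 [0.11, -2.01, -0.08]
1.17 [0.11, -2.13, -0.12]
1.13 [0.12, -2.25, -0.16]
1.09 [0.12, -2.36, -0.21]
1.04 [0.13, -2.48, -0.27]
1.0 [0.13, -2.59, -0.33]
0.96 [0.14, -2.7, -0.39]
0.91 [0.15, -2.8, -0.46]
0.87 [0.15, -2.9, -0.54]
0.83 [0.16, -3.0, -0.61]
0.78 [0.16, -3.1, -0.7]
0.74 [0.16, -3.19, -0.78]
0.7 [0.17, -3.28, -0.87]
0.65 [0.17, -3.36, -0.97]
0.61 [0.18, -3.44, -1.07]
0.57 [0.18, -3.52, -1.17]
0.52 [0.18, -3.59, -1.27]
0.48 [0.19, -3.65, -1.38]
0.44 [0.19, -3.72, -1.49]
0.39 [0.19, -3.77, -1.6]
0.35 [0.2, -3.83, -1.72]
0.3 [0.2, -3.87, -1.83]
0.26 [0.2, -3.91, -1.95]
0.22 [0.2, -3.95, -2.07]
0.17 [0.2, -3.98, -2.2]
0.13 [0.21, -4.01, -2.32]
0.09 [0.21, -4.03, -2.44]
0.04 [0.21, -4.04, -2.57]
0.0 [0.21, -4.05, -2.7]
```

View pics/s5.png

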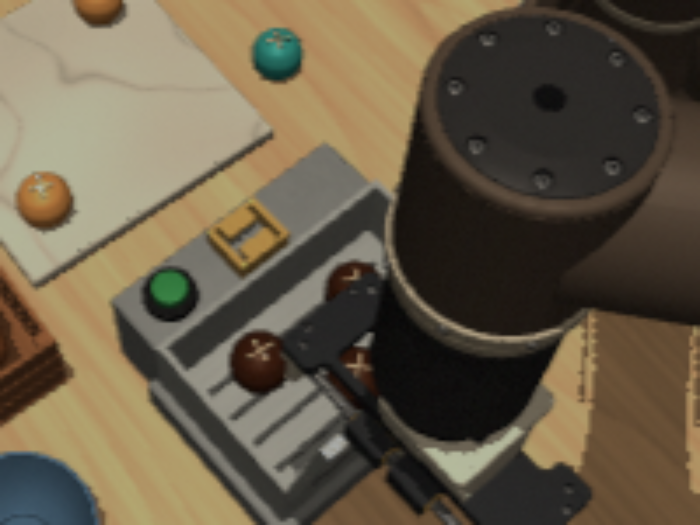

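The view is partly blocked by the arm, but the fingers are behind the lid and the board is undisturbed. I start lowering slowly along the arc.

Call:
{"name": "carry_out", "arguments": {"commands": [[0,-0.3,0,0],[0,-0.5,0,0],[0,-0.65,0,0],[0,-0.8,0,0],[0,-0.95,0,0],[0.05,-1.1,0,0],[0.05,-1.25,0,0],[0.1,-1.4,0,0],[0.1,-1.55,0,0],[0.1,-1.65,0,0]]}}

```text
t: 32.6
eef_pos: [0.5831, 0.1807, 0.266]
ee_rot: [3.141, 0.001, 0.049]
force: [0.1, 3.6, -2.0]
width: 0.0004
gripper_force: 1.4
```

```bash
cat >> lid.py <<'E'
def knob(f,ths):
    T=Ro.from_euler("z",.05).as_matrix()
    for th in ths:
        p=np.r_[M,0]+T@np.array([0,.081-.192*np.cos(th)+.039*np.sin(th),.125+.192*np.sin(th)+.039*np.cos(th)]); print(round(th,2),proj(f,p).round(0).tolist())
E
python3 - <<'E'
from lid import *
S()
for n in ("scene","top"):
    f=arm.grab_frame(n); print(n,[(round(m["conf"],2),np.round(m["uv"])) for m in arm.mark_of(f,"lock_grip")[:2]]); knob(f,np.arange(1.1,1.75,.1))
E
```

```text
{'t': 32.6, 'q': [0.62, 0.232, -0.076, -0.0, -1.264, 1.0], 'eef_pos': [0.583, 0.181, 0.266], 'ee_rot': [3.141, 0.001, 0.049], 'force': [0.129, 3.648, -1.997], 'width': 0.0, 'gripper_force': 1.444}
scene [(0.52, array([369., 236.]))]
1.1 [356.0, 218.0]
1.2 [362.0, 222.0]
1.3 [368.0, 227.0]
1.4 [373.0, 233.0]
1.5 [379.0, 239.0]
1.6 [385.0, 245.0]
1.7 [390.0, 251.0]
top [(0.59, array([207., 189.])), (0.57, array([156., 192.]))]
1.1 [233.0, 189.0]
1.2 [223.0, 189.0]
1.3 [214.0, 189.0]
1.4 [204.0, 190.0]
1.5 [195.0, 190.0]
1.6 [187.0, 191.0]
1.7 [178.0, 191.0]
```

Lid at about 1.37 with a 4 N push, as modelled. I continue along the table.

Call:
{"name": "carry_out", "arguments": {"commands": [[0,-0.11,-0.02,0],[0,-0.24,-0.04,0],[0,-0.36,-0.08,0],[0,-0.48,-0.12,0],[0,-0.6,-0.16,0],[0,-0.71,-0.21,0],[0.03,-0.83,-0.27,0],[0.03,-0.94,-0.33,0],[0.04,-1.05,-0.39,0],[0.05,-1.15,-0.46,0]]}}

```text
t: 34.05
eef_pos: [0.5854, 0.1232, 0.2431]
ee_rot: [3.141, 0.001, 0.05]
force: [-1.4, 1.5, 1.3]
width: 0.0004
gripper_force: 0.9
```

Call:
{"name": "carry_out", "arguments": {"commands": [[0,-0.1,-0.08,0],[0,-0.2,-0.15,0],[0,-0.3,-0.24,0],[0,-0.39,-0.32,0],[0,-0.48,-0.41,0],[0.02,-0.56,-0.51,0],[0.03,-0.64,-0.61,0],[0.03,-0.72,-0.71,0],[0.03,-0.79,-0.81,0],[0.04,-0.85,-0.92,0]]}}

```text
t: 35.3
eef_pos: [0.5876, 0.081, 0.1972]
ee_rot: [3.141, 0.0, 0.05]
force: [0.5, 0.0, 0.6]
width: 0.0004
gripper_force: 0.4
```

```bash
python3 - <<'E'
from lid import *
S()
for n in ("scene","top"):
    f=arm.grab_frame(n); print(n,[(round(m["conf"],2),np.round(m["uv"])) for m in arm.mark_of(f,"lock_grip")[:2]]); knob(f,np.arange(.3,.75,.1))
E
```

```text
{'t': 35.3, 'q': [0.466, 0.246, -0.217, 0.0, -1.108, 1.154], 'eef_pos': [0.588, 0.081, 0.197], 'ee_rot': [3.141, 0.0, 0.05], 'force': [0.491, 0.01, 0.581], 'width': 0.0, 'gripper_force': 0.398}
scene []
0.3 [324.0, 205.0]
0.4 [327.0, 204.0]
0.5 [330.0, 204.0]
0.6 [333.0, 205.0]
0.7 [337.0, 206.0]
top [(0.72, array([280., 188.])), (0.31, array([298., 157.]))]
0.3 [291.0, 190.0]
0.4 [286.0, 190.0]
0.5 [281.0, 189.0]
0.6 [274.0, 189.0]
0.7 [267.0, 189.0]
```

Call:
{"name": "carry_out", "arguments": {"commands": [[0,-0.07,-0.11,0],[0,-0.12,-0.22,0],[0,-0.18,-0.34,0],[0,-0.22,-0.45,0],[0,-0.26,-0.57,0],[0,-0.3,-0.69,0],[0,-0.33,-0.82,0],[0,-0.36,-0.94,0],[0,-0.38,-1.06,0],[0,-0.38,-1.06,0]]}}

```text
t: 36.75
eef_pos: [0.5873, 0.0621, 0.1439]
ee_rot: [3.141, 0.001, 0.05]
force: [0.3, -0.0, -0.3]
width: 0.0005
gripper_force: 0.0
```

Call:
{"name": "carry_out", "arguments": {"commands": [[0,0,-0.05,0],[0,0,-0.1,0],[0,0,-0.14,0],[0,0,-0.18,0],[0,0,-0.21,0],[0,0,-0.24,0],[0,0,-0.26,0],[0,0,-0.28,0],[0,0,-0.3,0],[0,0,-0.3,0]]}}

```text
t: 38.0
eef_pos: [0.5879, 0.0622, 0.1335]
ee_rot: [3.141, -0.002, 0.051]
force: [-12.7, 1.1, 29.7]
width: 0.0003
gripper_force: 14.6
```

```bash
python3 - <<'E'
from lid import *
S()
f=arm.grab_frame("wrist"); save(f,"w6")
for n in ("scene","top","wrist"):
    f=arm.grab_frame(n); print(n,[(round(m["conf"],2),np.round(m["uv"])) for m in arm.mark_of(f,"lock_grip")[:2]]); knob(f,(0,.05,.1,.2))
E
```

```text
{'t': 38.0, 'q': [0.437, 0.297, -0.305, 0.001, -0.966, 1.185], 'eef_pos': [0.588, 0.062, 0.134], 'ee_rot': [3.141, -0.002, 0.051], 'force': [-12.735, 1.077, 29.675], 'width': 0.0, 'gripper_force': 14.637}
scene [(0.55, array([363., 262.])), (0.52, array([264., 210.]))]
0 [320.0, 210.0]
0.05 [320.0, 209.0]
0.1 [321.0, 208.0]
0.2 [322.0, 206.0]
top [(0.73, array([298., 193.]))]
0 [300.0, 192.0]
0.05 [299.0, 192.0]
0.1 [298.0, 192.0]
0.2 [295.0, 191.0]
wrist [(0.29, array([588., 191.]))]
0 [444.0, 408.0]
0.05 [447.0, 425.0]
0.1 [449.0, 444.0]
0.2 [451.0, 488.0]
```

View pics/w6.png

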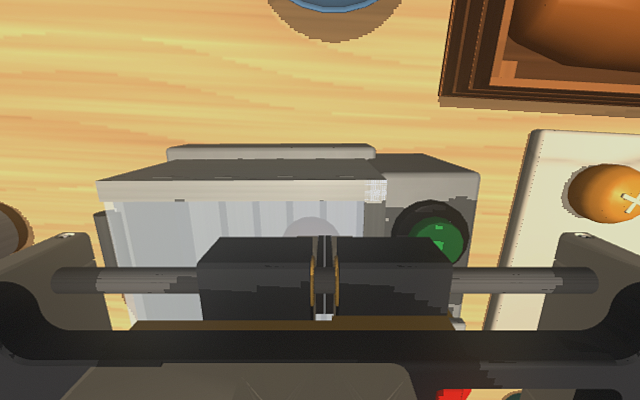

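At z=0.1335 the push meets 30 N: the lid rests on the rim. I lift off and move above the knob to look.

Call:
{"name": "carry_out", "arguments": {"commands": [[0,0,0.4,0],[0,0,1,0],[0,0,2,0],[-0.2,-0.2,3,0],[-0.6,-0.6,4,0],[-1,-1,5,0],[-1.4,-1.4,5.4,0],[-1.6,-1.45,5.4,0],[-1.6,-1.45,5.4,0],[-1.6,-1.45,5.4,0]], "claw": 0.5}}

```text
t: 39.6
eef_pos: [0.5078, -0.0098, 0.3982]
ee_rot: [3.141, 0.002, 0.05]
force: [-0.1, 0.1, 0.8]
width: 0.0438
gripper_force: 0.0
```

```bash
python3 - <<'E'
from lid import *
s=S(); p=np.array(s["eef_pos"])
for i in range(2):
  for n in ("wrist",)+(("scene",) if i==0 else ()):
    f=arm.grab_frame(n)
    for q,z in (("lock_grip",.164),("start_top",.134)):
        for m in arm.mark_of(f,q)[:2]: w=ray(f,m["uv"],z); print(n,q,round(m["conf"],2),np.round(m["uv"]),w.round(3),"d",((w-p)/.05).round(2))
    knob(f,(0,.05))
    if n=="wrist":
        im=f["pixels"].astype(int); k=((im[...,0]>120)&(im[...,1]<60)&(im[...,2]<60)).astype(np.uint8)
        _,_,st,ce=cv2.connectedComponentsWithStats(k); j=1+np.argmax(st[1:,4]); print("red",st[j],ce[j],ray(f,ce[j],.16).round(4))
save(f,"w7")
E
```

```text
{'t': 39.6, 'q': [0.368, 0.014, -0.038, -0.0, -1.521, 1.253], 'eef_pos': [0.508, -0.01, 0.398], 'ee_rot': [3.141, 0.002, 0.05], 'force': [-0.149, 0.12, 0.764], 'width': 0.044, 'gripper_force': 0.0}
wrist lock_grip 0.97 [320. 175.] [ 0.509 -0.004  0.164] d [ 0.03  0.12 -4.68]
wrist lock_grip 0.56 [101. 131.] [0.553 0.287 0.164] d [ 0.91  5.93 -4.68]
wrist start_top 0.63 [322. 110.] [ 0.595 -0.003  0.134] d [ 1.74  0.14 -5.28]
0 [325.0, 176.0]
0.05 [323.0, 178.0]
red [304 161  37  33 401] [320.98004988 180.77805486] [ 0.5    -0.0058  0.16  ]
scene lock_grip 0.66 [320. 210.] [ 0.506 -0.011  0.164] d [-0.04 -0.02 -4.68]
scene lock_grip 0.54 [340. 259.] [0.555 0.147 0.164] d [ 0.95  3.13 -4.68]
scene start_top 0.54 [299. 233.] [0.591 0.001 0.134] d [ 1.67  0.22 -5.28]
0 [320.0, 210.0]
0.05 [320.0, 209.0]
wrist lock_grip 0.76 [321. 175.] [ 0.509 -0.006  0.164] d [ 0.02  0.08 -4.68]
wrist start_top 0.71 [323. 109.] [ 0.597 -0.005  0.134] d [ 1.77  0.1  -5.28]
0 [325.0, 176.0]
0.05 [323.0, 178.0]
red [304 161  36  33 405] [320.70617284 180.96790123] [ 0.5    -0.0056  0.16  ]
```

View pics/w7.png

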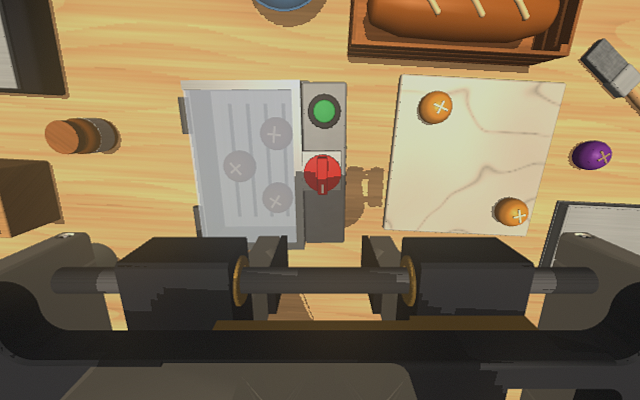

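The lid is shut, and the red bar at (322,175) lies along the mill's x, centred below the tool. I descend over the bar and grip it.

Call:
{"name": "carry_out", "arguments": {"commands": [[0,0.05,-0.8,0],[0,0.05,-1.7,0],[0,0.05,-2.6,0],[0,0.05,-3.4,0],[0,0.05,-4,0],[0,0.05,-4.4,0],[0,0.05,-4.65,0],[0,0.05,-4.75,0],[0,0.05,-4.8,0],[0,0.05,-4.8,0]]}}

```text
t: 41.3
eef_pos: [0.508, -0.0076, 0.1601]
ee_rot: [-3.141, -0.001, 0.05]
force: [1.7, 0.1, 0.3]
width: 0.044
gripper_force: 0.0
```

Call:
{"name": "carry_out", "arguments": {"commands": [[0,0,0,0],[0,0,0,0],[0,0,0,0],[0,0,0,0],[0,0,0,0],[0,0,0,0],[0,0,0,0],[0,0,0,0],[0,0,0,0],[0,0,0,0]], "claw": 1, "force": 30}}

```text
t: 42.55
eef_pos: [0.5078, -0.0074, 0.1596]
ee_rot: [-3.141, -0.0, 0.05]
force: [-1.1, 4.9, 3.0]
width: 0.0139
gripper_force: 30.0
```

```bash
python3 -c "
from h import *
S()"
```

```text
{'t': 42.55, 'q': [0.372, 0.14, -0.447, -0.0, -0.983, 1.249], 'eef_pos': [0.508, -0.007, 0.16], 'ee_rot': [-3.141, -0.0, 0.05], 'force': [-1.117, 4.945, 3.008], 'width': 0.014, 'gripper_force': 29.992}
```

Call:
{"name": "carry_out", "arguments": {"commands": [[0,0.04,-0.04,0],[0,0.04,-0.08,0],[0,0.04,-0.12,0],[0,0.04,-0.16,0],[0,0.04,-0.2,0],[0,0.04,-0.2,0],[0,0.04,-0.2,0],[0,0.04,-0.2,0],[0,0.04,-0.2,0],[0,0.04,-0.2,0]]}}

```text
t: 43.8
eef_pos: [0.5078, -0.0069, 0.1503]
ee_rot: [3.14, -0.0, 0.05]
force: [-2.2, -4.7, 8.1]
width: 0.014
gripper_force: 30.0
```

Call:
{"name": "carry_out", "arguments": {"commands": [[0,-0.02,-0.03,0],[0,-0.02,-0.06,0],[0,-0.02,-0.09,0],[0,-0.02,-0.12,0],[0,-0.02,-0.12,0],[0,-0.02,-0.12,0],[0,-0.02,-0.12,0],[0,-0.02,-0.12,0],[0,-0.02,-0.12,0],[0,-0.02,-0.12,0]]}}

```text
t: 45.05
eef_pos: [0.5092, -0.0071, 0.1483]
ee_rot: [3.141, -0.005, 0.052]
force: [-14.5, 0.7, 41.7]
width: 0.0135
gripper_force: 30.0
```

The knob has bottomed. I ease off slightly and turn clockwise.

Call:
{"name": "carry_out", "arguments": {"commands": [[0,0,0.03,0],[0,0,0.04,0],[0,0,0.04,-1],[0,0,0.04,-2],[0,0,0.04,-3],[0,0,0.04,-4],[0,0,0.04,-5],[0,0,0.04,-6],[0,0,0.04,-7],[0,0,0.04,-8]]}}

```text
t: 46.3
eef_pos: [0.5089, -0.007, 0.1486]
ee_rot: [-3.14, -0.003, -0.79]
force: [-9.4, 1.6, 27.8]
width: 0.0135
gripper_force: 30.0
```

Call:
{"name": "carry_out", "arguments": {"commands": [[0,0,0,-1],[0,0,0,-2],[0,0,0,-3],[0,0,0,-4],[0,0,0,-5],[0,0,0,-6],[0,0,0,-7],[0,0,0,-7.2],[0,0,0,-7.2],[0,0,0,-7.2]]}}

```text
t: 47.55
eef_pos: [0.509, -0.0069, 0.1486]
ee_rot: [-3.138, -0.001, -1.541]
force: [-8.6, 1.9, 27.5]
width: 0.0137
gripper_force: 30.1
```

```bash
python3 -c "
from h import *
S()"
```

```text
{'t': 47.55, 'q': [0.374, 0.152, -0.462, 0.002, -0.954, -0.345], 'eef_pos': [0.509, -0.007, 0.149], 'ee_rot': [-3.138, -0.001, -1.541], 'force': [-8.606, 1.888, 27.477], 'width': 0.014, 'gripper_force': 30.079}
```

Turned 1.59 rad. I let the knob spring up, open the fingers and lift.

Call:
{"name": "carry_out", "arguments": {"commands": [[0,0,0.04,0],[0,0,0.08,0],[0,0,0.12,0],[0,0,0.15,0],[0,0,0.15,0],[0,0,0.15,0],[0,0,0.15,0],[0,0,0.15,0],[0,0,0.15,0],[0,0,0.15,0]]}}

```text
t: 48.8
eef_pos: [0.5086, -0.0069, 0.1537]
ee_rot: [-3.14, -0.0, -1.542]
force: [-0.3, 0.0, 6.8]
width: 0.0136
gripper_force: 30.0
```

Call:
{"name": "carry_out", "arguments": {"commands": [[0,0,0,0],[0,0,0,0],[0,0,0,0],[0,0,0.3,0],[0,0,0.8,0],[0,0,1.6,0],[0,0,2.5,0],[0,0,3.4,0],[0,0,4.3,0],[0,0,4.8,0]], "claw": 0.5}}

```text
t: 50.05
eef_pos: [0.508, -0.0069, 0.397]
ee_rot: [-3.137, 0.001, -1.542]
force: [1.1, -0.2, -0.5]
width: 0.0438
gripper_force: 0.0
```

Call:
{"name": "carry_out", "arguments": {"commands": [[0,0,0,1.5],[0,0,0,3],[0,0,0,4.5],[0,0,0,6],[0,0,0,7.5],[0,0,0,9],[0,0,0,10.5],[0,0,0,12],[0,0,0,13.5],[0,0,0,15]]}}

```text
t: 51.3
eef_pos: [0.5075, -0.0069, 0.3942]
ee_rot: [-3.141, -0.001, 0.034]
force: [0.1, 1.1, -0.8]
width: 0.0438
gripper_force: 0.0
```

```bash
python3 - <<'E'
from h import *
s=S(); p=np.array(s["eef_pos"])
f=arm.grab_frame("wrist")
for q,z in (("lock_grip",.161),("start_top",.134)):
    for m in arm.mark_of(f,q)[:1]: w=ray(f,m["uv"],z); print(q,round(m["conf"],2),np.round(m["uv"]),w.round(3),"d",((w-p)/.05).round(2))
save({"pixels":cv2.resize(f["pixels"][60:240,150:400],None,fx=3,fy=3)},"w8")
E
```

```text
{'t': 51.3, 'q': [0.374, 0.011, -0.049, 0.0, -1.509, 1.231], 'eef_pos': [0.507, -0.007, 0.394], 'ee_rot': [-3.141, -0.001, 0.034], 'force': [0.115, 1.145, -0.836], 'width': 0.044, 'gripper_force': 0.0}
lock_grip 0.96 [323. 176.] [ 0.508 -0.005  0.161] d [ 0.01  0.04 -4.66]
start_top 0.86 [325. 106.] [ 0.601 -0.005  0.134] d [ 1.87  0.04 -5.2 ]
```

View pics/w8.png

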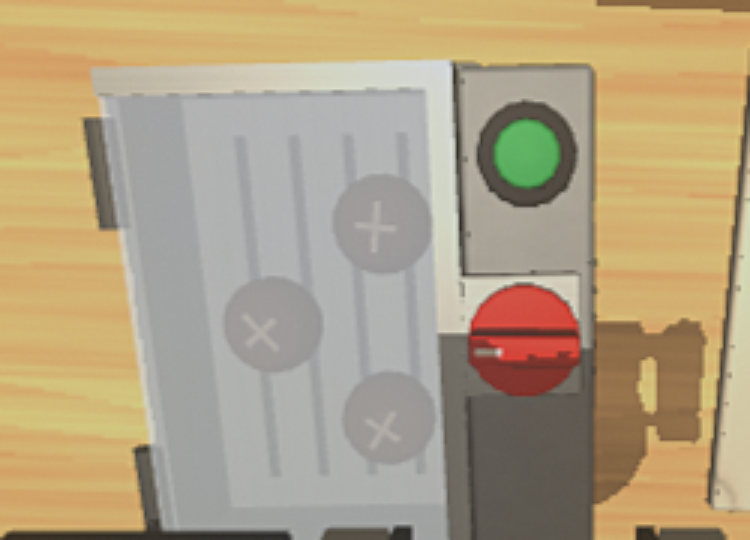

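The lid is locked: the bar lies crosswise and the knob rose to about 4.5 mm or less while still held. I go over the green button (crop (527,153)) with fingers shut.

Call:
{"name": "carry_out", "arguments": {"commands": [[0.9,0,-0.3,0],[1.8,0,-0.9,0],[1.85,0.02,-1.8,0],[1.85,0.02,-2.7,0],[1.85,0.02,-3.5,0],[1.85,0.02,-4.2,0],[1.85,0.02,-4.7,0],[1.85,0.02,-5,0],[1.85,0.02,-5.1,0],[1.85,0.02,-5.1,0]], "claw": 1}}

```text
t: 52.7
eef_pos: [0.6006, -0.0057, 0.1387]
ee_rot: [3.142, -0.001, 0.028]
force: [0.0, -0.3, 0.3]
width: 0.0005
gripper_force: 0.0
```

Call:
{"name": "carry_out", "arguments": {"commands": [[0,0,-0.04,0],[0,0,-0.08,0],[0,0,-0.12,0],[0,0,-0.15,0],[0,0,-0.18,0],[0,0,-0.21,0],[0,0,-0.23,0],[0,0,-0.23,0],[0,0,-0.23,0],[0,0,-0.23,0]]}}

```text
t: 53.95
eef_pos: [0.6007, -0.0057, 0.1281]
ee_rot: [3.142, -0.002, 0.029]
force: [-4.0, 2.2, 13.7]
width: 0.0004
gripper_force: 6.8
```

Call:
{"name": "carry_out", "arguments": {"commands": [[0,0,-0.03,0],[0,0,-0.05,0],[0,0,-0.05,0],[0,0,-0.05,0],[0,0,0.1,0],[0,0,0.3,0],[0,0,0.8,0],[0,0,1.6,0],[0,0,2.4,0],[0,0,2.8,0]]}}

```text
t: 55.2
eef_pos: [0.6006, -0.0058, 0.2687]
ee_rot: [-3.141, -0.002, 0.029]
force: [0.7, 0.6, 0.2]
width: 0.0004
gripper_force: 0.0
```

```bash
python3 - <<'E'
from h import *
S(); rolls(("top",))
f=arm.grab_frame("scene"); save({"pixels":cv2.resize(f["pixels"][110:380,190:450],None,fx=2.2,fy=2.2)},"s9")
E
```

```text
{'t': 55.2, 'q': [0.315, 0.212, -0.095, 0.0, -1.262, 1.284], 'eef_pos': [0.601, -0.006, 0.269], 'ee_rot': [-3.141, -0.002, 0.029], 'force': [0.709, 0.629, 0.179], 'width': 0.0, 'gripper_force': 0.0}
top fresh1 0.84 [365. 158.] [ 0.615 -0.19 ] [225. 154.  63.] d [ 0.28 -3.69]
top fresh1 0.65 [430. 225.] [ 0.428 -0.37 ] [225. 149.  61.] d [-3.46 -7.29]
```

View pics/s9.png

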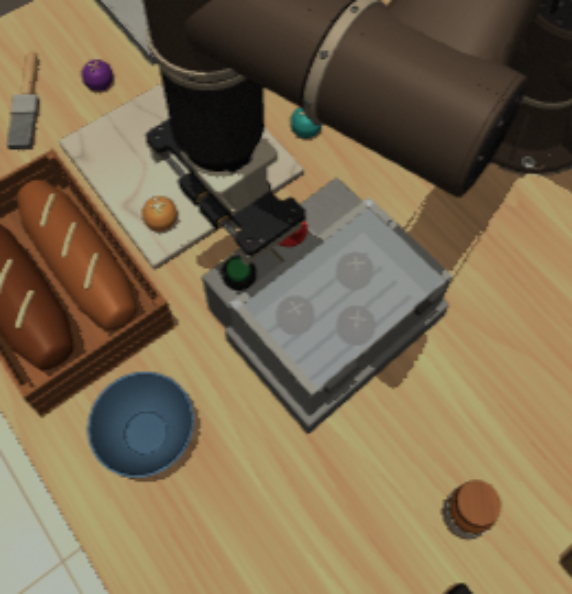

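The lid is shut with three stale rolls visible inside, the jar is in place at (475,505), and the fresh rolls are on the board. The arm is clear, so I hand in.

```bash
python3 -c "
from station import arm
print(arm.job_done())"
```

```text
the job is handed in; nothing more can be done
None
```

I handed the job in after about 55 s: three stale rolls (all I found on the board) are in the hopper, the lid is shut and, by the knob's turn and rise, locked, and the start button was then pressed fully and released, with the fresh rolls and honey jar untouched.

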